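# Press a bearing cover home with the seating tool

## Task

The orange cover has only been laid on the bearing housing. Take the blue-handled seating tool from its wooden stand, press it squarely onto the middle of the cover until the cover snaps home and lies flat on the housing under all three clips, hold it down there with about 20 newtons for a second, then put the tool back in its stand. Push with the tool only, never with more than 30 newtons or the cover cracks, and leave the other things on the bench where they are.

Things in the scene. Friction and masses are not known exactly. Their poses are not given: they have to be found in the camera images.
- seater_grip (a point): centre of the seating tool's blue handle, an upright rounded square bar 28 x 28 mm, 58 mm tall; x and y are normal to its flat sides, z up along the tool. The handle ends 29 mm below this point on a round steel collar (47 mm across, 8 mm thick, underside 37 mm below this point). A low steel button on top ends 33 mm above. The tool weighs about 0.25 kg
- seater: the seating tool; origin at the centre of its collar's underside, z up. Below the collar runs a 17 mm steel shank with a flat brass nose 22 mm across. The nose is screwed in or out differently each time and is not measured: its end lies 34 to 54 mm below this origin (71 to 91 mm below the handle's centre), so contact must be felt. It does not move in use
- stand_mouth (a point): centre of the hole's mouth in the top of the tool's wooden stand (80 x 80 mm, 68 mm tall, fixed). The hole is 34 mm across and 62 mm deep, slightly bevelled. The tool stands in it with the underside of its collar resting on the top, at the height of this point (handle centre 37 mm above it)
- cover_seat (a point): middle of the top face of the orange plastic bearing cover, where the tool presses; z up. A raised ring, 31 mm inside, 38 mm outside and 3.5 mm tall, surrounds the place for the nose. Lying on the clips at the start, this point is about 14 mm above the housing's top; with the cover home it is 7 mm above it
- cover: the orange bearing cover, loose, 50 g; origin on its axis at the underside of the flange, which is 66 mm across and 7 mm thick with a sloped lower edge. Below it a spigot 48 mm across and 12 mm long is already started in the bore (51 mm)
- housing_top (a point): centre of the bore at the level of the top face of the grey bearing housing, a rigid block 100 x 100 mm and 40 mm tall bolted to the bench; z up
- housing: the bearing housing; origin at the centre of its underside. Three sprung steel clips round the bore stand up 12 mm above its top. Pressing the cover down about 4 mm spreads them against a force that rises to between 8 and 14 N; then they snap in over the flange, the force drops, and the cover soon stops hard on the housing
- turned_flange: bystander: grey turned steel flange, 99 mm across, 54 mm tall; origin at the centre of its underside
- collet_nut: bystander: small grey collet nut, 36 mm across, 22 mm tall; origin at the centre of its underside
- steel_block: bystander: dark steel block 45 x 34 x 44 mm; origin at the centre of its underside
- insert_box: bystander: flat box with a blue base and a black lid, 64 x 42 x 18 mm, lying on the bench; origin at the centre of its underside
Mind the look-alikes: they are no part of the job. What is meant by the seater is not purple or white, and is the smaller of those in its own colour.

How it is judged:
On the way, in this order (a step that is already met when the one before it is completed fails the run):
1. the seating tool has been lifted out of its stand (z of seater_grip in the frame of stand_mouth above 0.08 m), for 0.1 s.
2. the cover is home and the upright tool (within 0.12 rad) presses on its middle (within 8 mm) with more than 10 N (z of cover_seat in the frame of housing_top below 0.0085 m and horizontal distance between cover_seat and housing_top below 0.004 m and angle between cover_seat's own z axis and vertical below 0.05 rad and contact force between seater and cover above 10 N and angle between seater_grip's own z axis and vertical below 0.12 rad and horizontal distance between seater_grip and cover_seat below 0.008 m), for 0.5 s.
At the end, for the whole second after the job is handed in: Cover home: top face at most 8.5 mm above the housing top (7 when flat), within 4 mm of the bore axis, 0.05 rad of level. Tool released and still in its stand, collar on top: handle centre at most 41 mm above the mouth, within 12 mm of its centre, 0.08 rad of upright (z of cover_seat in the frame of housing_top below 0.0085 m and horizontal distance between cover_seat and housing_top below 0.004 m and angle between cover_seat's own z axis and vertical below 0.05 rad and horizontal distance between seater_grip and stand_mouth below 0.012 m and z of seater_grip in the frame of stand_mouth below 0.041 m and angle between seater_grip's own z axis and vertical below 0.08 rad and linear speed of each of seater, cover below 0.02 m/s); the robot touches nothing.
It fails at once if the tool presses on the cover with more than 30 N (contact force between seater and cover above 30 N).
It fails at once if the robot itself pushes on the cover or on the clips and housing (over 2 N) (contact force between any of the arm, the fingers and cover above 2 N or contact force between any of the arm, the fingers and housing above 2 N).
It fails at once if one of the other things is moved by more than 30 mm (distance of any of turned_flange, collet_nut, steel_block, insert_box from where it was at the start of the episode above 0.03 m).
It also fails if it takes over 64 s, if anything falls off the work surface, if the arm or the gripper's body presses on something with over 40 N, if the wrist force passes 120 N, or if a joint passes its speed limit or range.

## Robot

A 6-joint arm with a two-finger parallel gripper is mounted at the origin on a cart in front of the work surface, level with it; the furniture and walls round the work are solid. World frame = base frame: x ahead of the robot, y to its left, z up, the work surface at z = 0. Lengths are in m, angles in rad, forces in N, time in s.
With the tool pointing down it reaches from about 0.325 to 0.775 m from the base axis. Payload 9.3 kg.
Tool frame: the origin (TCP) lies on the mounting face of the last link; the fingertips stand 173 mm ahead of it and the grasp point (between the pads) lies robot.grip_point_offset ahead of it (robot.grip_point_offset is the distance from the TCP to the grasp point, in m); z points along the fingers, y is the line along which they close (so a half turn about z gives the same grasp; the last joint's range is limited). The gripper opens to 85 mm and grips with 20 to 120 N. Pads are 22 mm wide; open, the fingers measure 114 mm over their backs; the gripper's body (76 mm by 85 mm) begins 54 mm behind the grasp point. The pads swing forward as they close: fully open they stand 13 mm farther back than shut.
Start: joints at [1.065, 0.259, 0.021, 1.334, 0, 1.418], TCP at [0.19, 0.516, 0.405] pointing down, gripper open.
Joint ranges: [-3.04, 3.04], [-0.91, 1.82], [-1.04, 1.36], [-1.92, 1.95], [-1.52, 1.45], [-3.14, 3.14]. Speed limits (rad/s): [2.22, 2.22, 2.79, 3.14, 3.14, 3.14].

## Interface

Orientations are given as a 3x3 rotation matrix whose columns are the frame's x, y, z axes.
In Python, from plant import readout, eyes, job, robot gives the robot as it stands. The module is installed in compiled form; this text tells all that it offers.
- The arm moves only by the tool apply_moves, never from a script. Its argument "series" is a list that holds one entry, the list of rows, each a list of 7 numbers: the opening, from 0 (shut) to 1 (fully open), then the shift along the tool's x, y, z in m, then the turn, a rotation vector about the tool's x, y, z in degrees. In form: [[[fingers, tx, ty, tz, rx, ry, rz], ...]]. A call has exactly 8 rows; each row shifts and turns the commanded pose from where the row before left it, along the tool's axes as they then stand; what a row does not reach is not made up. A row lasts 1/12 s, in which the tool goes at most 41.7 mm and 7.16 degrees, less where a joint would pass 70% of its speed; a pose out of reach is approached as far as the arm can. A call with a gripper value outside its range is refused whole. The fingers move at their own pace and stop on an object; "newtons" is the grip in N (left out, the last holds). Time passes only in rows, so rows that do not move let the fingers close, or fill a call up. It gives the time, the measured TCP pose, the force, the opening and the grip force at its end, in the units of the state.
- readout.sense(): the state, without advancing time (a new reading comes with each control period).
- eyes.capture(name): name is "scene" or "top"; returns (picture, depth): 384x512x3 uint8, red, green, blue; 384x512 float32, m along the optical axis (not along the pixel's ray), 0 where there is no reading.
- eyes.camera_model(name): a dict with "mtx" (3x3 intrinsics, pixels), "extrinsics" (4x4, takes a point from camera to world coordinates). Camera axes: x right, y down, z forward; pixel columns grow to the right and rows downward; lengths in m; the calibration is good to about 2 mm. A picture is of the moment at which its call begins. camera_model takes no time and is no camera call.
- job.job_done(): hands the job in; it is judged then, once.
The state is a dict: "clock": time; "qpos": joint angles; "dq": joint speeds; "joint_efforts": joint torques, N m; "ee_pos": TCP position; "tool_rot": TCP orientation; "ft_force": force on the tool from outside, world axes, zero at the start; "torque": the same for the moment, N m; "finger_gap": finger opening in m; "grasp_force": force on a finger pad.
Only numpy, scipy, OpenCV 4.12 (cv2) and the standard library are available. Lean on these libraries where they do the work, as an engineer would, in place of code of your own. Each camera call takes 0.05 s, during which the arm holds its last target. There are 200 camera calls.

## Working session

There is one attempt and no reset: what is moved stays moved. The work goes in short steps, Python scripts to look and compute and a tool call to move; the robot and the scene stay as the last step left them, time stands still between calls to the robot, and variables do not carry over. Pictures are saved under pics/ and viewed, at most 10 in all, crops included, and the job is handed in when it is done.

Besides the shell and the picture viewer there is one more tool, called after "Request:" in YAML: its name, and indented under it one key for each argument. apply_moves: Moves the arm, as the interface text tells. Its arguments: {"type":"object","properties":{"series":{"type":"array","items":{"type":"array","items":{"type":"array","items":{"type":"number"}}}},"newtons":{"type":"number"}},"required":["series"]}

```bash
mkdir -p pics
cat > h.py <<'E'
import numpy as np,cv2
from plant import readout,eyes,job,robot
def cap(n,f):
    p,d=eyes.capture(n); cv2.imwrite('pics/%s.png'%f,p[:,:,::-1]); np.save('pics/%s.npy'%f,d); return p,d
def world(n,d,us,vs):
    m=eyes.camera_model(n); K=m['mtx']; T=m['extrinsics']
    us=np.asarray(us,float);vs=np.asarray(vs,float); z=d[vs.astype(int),us.astype(int)]
    P=np.stack([(us-K[0,2])/K[0,0]*z,(vs-K[1,2])/K[1,1]*z,z,np.ones_like(z)])
    return (T@P)[:3].T
E
python3 - <<'E'
from h import *
cap('scene','s0');cap('top','t0')
s=readout.sense();print(s); print(robot.grip_point_offset)
for n in('scene','top'):print(eyes.camera_model(n))
E
```

```text
{'clock': 0.1, 'qpos': array([1.06540567e+00, 2.59171144e-01, 2.08669463e-02, 1.33371168e+00,
       5.07874047e-06, 1.41820046e+00]), 'dq': array([-0.00048815, -0.00184527,  0.00228048,  0.00041297,  0.00119938,
       -0.00096106]), 'joint_efforts': array([ 2.68661410e-03, -5.56696129e+01,  3.45072198e+01,  1.16418829e-02,
       -2.56997528e-04,  2.52568697e-05]), 'ee_pos': array([0.19002404, 0.51609882, 0.40411887]), 'tool_rot': array([[-9.38410660e-01,  3.45521459e-01, -5.94890595e-04],
       [ 3.45521919e-01,  9.38410076e-01, -1.06463410e-03],
       [ 1.90397400e-04, -1.20461173e-03, -9.99999256e-01]]), 'ft_force': array([0.47342015, 0.19227701, 0.65669456]), 'torque': array([-0.06155803, -0.02229307, -0.0006866 ]), 'grasp_force': 0.0, 'finger_gap': 0.0852442314972305}
0.1547
{'mtx': array([[359.8708407 ,   0.        , 258.44057225],
       [  0.        , 359.8708407 , 189.68517762],
       [  0.        ,   0.        ,   1.        ]]), 'extrinsics': array([[ 0.7032853 , -0.3544997 ,  0.61621405, -0.14918276],
       [-0.71053354, -0.3223945 ,  0.62546293, -0.70105704],
       [-0.02306241, -0.87771963, -0.47861924,  0.62590299],
       [ 0.        ,  0.        ,  0.        ,  1.        ]])}
{'mtx': array([[409.42667855,   0.        , 258.36371508],
       [  0.        , 409.42667855, 184.85114075],
       [  0.        ,   0.        ,   1.        ]]), 'extrinsics': array([[-5.52637948e-03, -9.82960644e-01,  1.83733045e-01,
         3.20499556e-01],
       [-9.99733694e-01,  9.54766750e-03,  2.10091419e-02,
        -4.65310275e-04],
       [-2.24053817e-02, -1.83568011e-01, -9.82751639e-01,
         1.40101492e+00],
       [ 0.00000000e+00,  0.00000000e+00,  0.00000000e+00,
         1.00000000e+00]])}
```

View pics/s0.png

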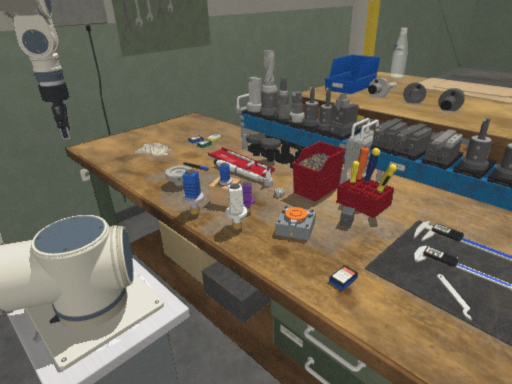

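View pics/t0.png

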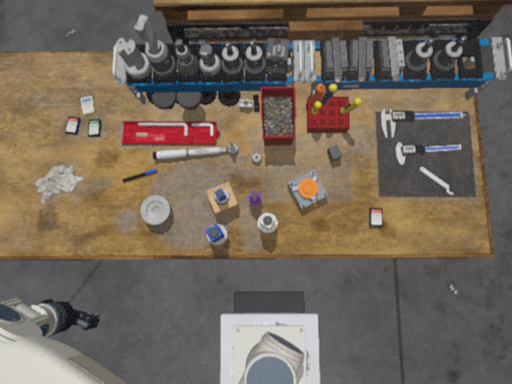

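The top view shows the wooden stand with a small blue tool at about (222,197), a larger blue look-alike at (216,234), white at (268,223), purple at (255,199), and the orange cover and housing at (308,188). I'll enlarge these and measure them.

Run:
```python
from h import *
a=cv2.imread('pics/t0.png')[160:260,190:350]; a=cv2.resize(a,None,fx=5,fy=5,interpolation=cv2.INTER_CUBIC)
cv2.imwrite('pics/t0c.png',a)
b=cv2.imread('pics/s0.png')[150:250,160:320]; cv2.imwrite('pics/s0c.png',cv2.resize(b,None,fx=5,fy=5,interpolation=cv2.INTER_CUBIC))
for n,f in(('top','t0'),('scene','s0')):
    im=cv2.imread(f'pics/{f}.png');d=np.load(f'pics/{f}.npy')
    v,u=np.mgrid[0:384,0:512];W=world(n,d,u.ravel(),v.ravel())
    hsv=cv2.cvtColor(im,cv2.COLOR_BGR2HSV).reshape(-1,3).astype(int)
    H,S,V=hsv.T; ok=(d.ravel()>0)&(W[:,0]>.25)&(W[:,0]<.7)&(abs(W[:,1])<.45)&(W[:,2]>.01)&(W[:,2]<.3)
    for nm,c in(('orange',(H<13)&(S>180)&(V>120)&(W[:,1]<0)),('blue',(H>100)&(H<125)&(S>130))):
        m=(ok&c).reshape(384,512).astype(np.uint8)
        k,l,st,_=cv2.connectedComponentsWithStats(m)
        for i in range(1,k):
            if st[i,4]>25:
                w=W[(l==i).ravel()]; print(n,nm,st[i],w.min(0).round(3),np.median(w,0).round(3),w.max(0).round(3))
```

```text
top blue [210 225  13  16  67] [0.385 0.141 0.104] [0.401 0.155 0.143] [0.431 0.175 0.151]
scene orange [290 211  16  10  55] [ 0.534 -0.167  0.039] [ 0.547 -0.151  0.055] [ 0.578 -0.126  0.06 ]
scene blue [220 165  10  16 132] [0.515 0.133 0.079] [0.524 0.142 0.109] [0.546 0.157 0.136]
scene blue [183 171  17  27 354] [0.383 0.139 0.063] [0.397 0.153 0.108] [0.428 0.176 0.146]
scene blue [330 275  27  13  35] [ 0.434 -0.386  0.01 ] [ 0.44  -0.383  0.011] [ 0.493 -0.346  0.015]
```

View pics/t0c.png

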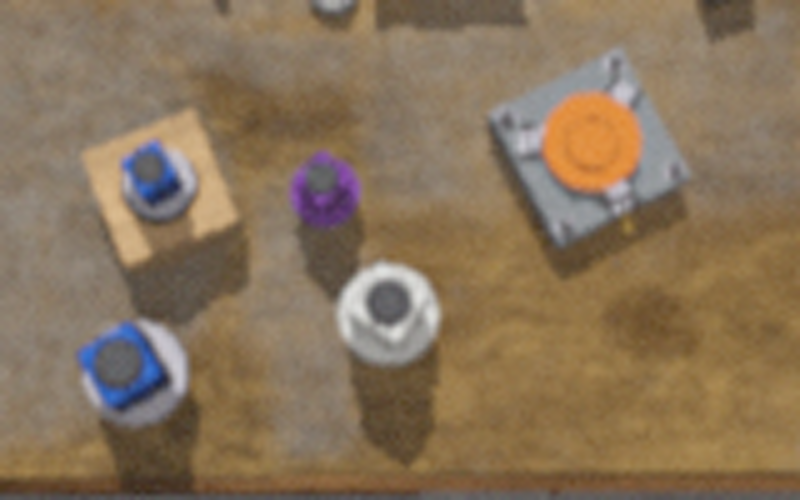

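View pics/s0c.png

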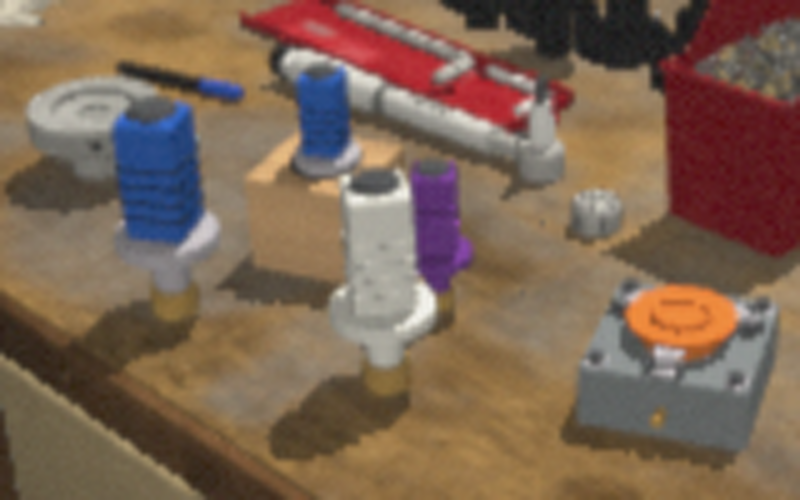

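The enlarged crops show the smaller blue tool in the wooden stand, with its button at crop (150,165) in the top view. The cover's ring centre is at (593,141). The tall purple look-alike at (322,190) stands to the right of the stand.

```bash
cat >> h.py <<'E'
def ray(n,u,v,z):
    m=eyes.camera_model(n);K=m['mtx'];T=m['extrinsics']
    r=T[:3,:3]@np.linalg.solve(K,[u,v,1.]); o=T[:3,3]; return o+r*(z-o[2])/r[2]
E
python3 - <<'E'
from h import *
C=lambda x,y:((x+.5)/5-.5+190,(y+.5)/5-.5+160)
S=lambda x,y:((x+.5)/5-.5+160,(y+.5)/5-.5+150)
print('button top',ray('top',*C(150,165),.138),'scene',ray('scene',*S(321,73),.138))
for p in[(83,157),(195,108),(240,217),(125,268)]:print('stand corner',ray('top',*C(*p),.068))
print('ring',ray('top',*C(593,141),.0565),'purple',ray('top',*C(322,178),.12),'white',ray('top',*C(389,300),.16),'bigblue',ray('top',*C(122,363),.15))
for p in[(488,115),(620,48),(690,180),(562,248)]:print('house corner',ray('top',*C(*p),.04))
for n,f,z in(('top','t0',.0545),('scene','s0',.0545)):
    im=cv2.imread(f'pics/{f}.png');h=cv2.cvtColor(im,cv2.COLOR_BGR2HSV)
    m=((h[...,0]<16)&(h[...,1]>170)&(h[...,2]>90)).astype(np.uint8)
    sl=(slice(170,205),slice(290,330)) if n=='top' else (slice(203,226),slice(278,316))
    mm=np.zeros_like(m);mm[sl]=m[sl];v,u=np.nonzero(mm);d=np.load(f'pics/{f}.npy')
    w=world(n,d,u,v);print(n,'orange',len(u),u.mean(),v.mean(),u.min(),u.max(),v.min(),v.max(),ray(n,(u.min()+u.max())/2,(v.min()+v.max())/2,.053),ray(n,u.mean(),v.mean(),.053),np.median(w,0),np.percentile(w[:,2],[10,90]))
# stand top by depth in both views
for n,f in(('top','t0'),('scene','s0')):
    d=np.load(f'pics/{f}.npy');v,u=np.mgrid[0:384,0:512];W=world(n,d,u.ravel(),v.ravel())
    for lo,hi,zl,zh,nm in(((.44,.06),(.60,.24),.058,.073,'stand'),((.44,.06),(.60,.24),.115,.15,'handle'),((.44,-.25),(.66,-.05),.03,.046,'house'),((.44,.0),(.60,.09),.04,.2,'purple')):
        k=(W[:,0]>lo[0])&(W[:,0]<hi[0])&(W[:,1]>lo[1])&(W[:,1]<hi[1])&(W[:,2]>zl)&(W[:,2]<zh);w=W[k]
        if len(w):print(n,nm,len(w),w.min(0).round(3),w.max(0).round(3),cv2.minAreaRect(w[:,:2].astype(np.float32)))
E
```

```text
button top [0.5331007  0.14820895 0.138     ] scene [0.52644221 0.1430757  0.138     ]
stand corner [0.55067121 0.20101609 0.068     ]
stand corner [0.58302431 0.12691903 0.068     ]
stand corner [0.50964798 0.09668458 0.068     ]
stand corner [0.4765621  0.17206591 0.068     ]
ring [ 0.56027297 -0.13754874  0.0565    ] purple [0.52676187 0.04093835 0.12      ] white [ 0.44497708 -0.00077001  0.16      ] bigblue [0.4087538  0.16246424 0.15      ]
house corner [ 0.58174646 -0.06891671  0.04      ]
house corner [ 0.62720449 -0.15931001  0.04      ]
house corner [ 0.53603079 -0.20337736  0.04      ]
house corner [ 0.49087197 -0.11657361  0.04      ]
top orange 241 307.8215767634855 188.03734439834025 299 316 180 196 [ 0.56024164 -0.13555727  0.053     ] [ 0.56010491 -0.13662394  0.053     ] [ 0.55972892 -0.13646246  0.05471333] [0.05069595 0.05898094]
scene orange 211 296.0047393364929 213.1990521327014 285 306 207 220 [ 0.55773314 -0.13678425  0.053     ] [ 0.56001958 -0.13682241  0.053     ] [ 0.55786136 -0.13837175  0.05435667] [0.05274185 0.05660531]
top stand 419 [0.442 0.099 0.059
[... 582 characters left out ...]
547969311475754), 18.164159774780273)
scene stand 205 [0.44  0.11  0.058] [0.581 0.202 0.073] ((0.5122714042663574, 0.14620167016983032), (0.12779127061367035, 0.0825384259223938), 18.961938858032227)
scene handle 81 [0.514 0.133 0.115] [0.55  0.163 0.14 ] ((0.5297883152961731, 0.14881570637226105), (0.02697352133691311, 0.029717685654759407), 38.2391471862793)
scene house 452 [ 0.494 -0.203  0.03 ] [ 0.626 -0.069  0.046] ((0.5608233213424683, -0.13547024130821228), (0.10545147210359573, 0.10060350596904755), 26.861528396606445)
scene purple 222 [0.44  0.001 0.04 ] [0.553 0.058 0.145] ((0.4948956072330475, 0.02665792778134346), (0.11975746601819992, 0.040082041174173355), 16.228933334350586)
```

Request:
apply_moves:
  series:
    - [[1,-0.035,-0.018,0,0,0,0],[1,-0.035,-0.018,0,0,0,0],[1,-0.035,-0.018,0,0,0,0],[1,-0.035,-0.018,0,0,0,0],[1,-0.035,-0.018,0,0,0,0],[1,-0.035,-0.018,0,0,0,0],[1,-0.035,-0.018,0,0,0,0],[1,-0.035,-0.018,0,0,0,0]]
  newtons: 110

```text
clock: 0.77
ee_pos: [0.4039, 0.2826, 0.4046]
tool_rot: [[-0.938, 0.345, -0.0], [0.345, 0.938, -0.0], [0.0, -0.0, -1.0]]
ft_force: [0.2, 0.5, 0.5]
finger_gap: 0.0854
grasp_force: 0.0
```

Request:
apply_moves:
  series:
    - [[1,-0.0332,-0.0166,0,0,0,0],[1,-0.0332,-0.0166,0,0,0,0],[1,-0.0332,-0.0166,0,0,0,0],[1,-0.0332,-0.0166,0,0,0,0],[1,-0.0332,-0.0166,0,0,0,0],[1,0,0,0,0,0,7],[1,0,0,0,0,0,7],[1,0,0,0,0,0,7]]

```text
clock: 1.43
ee_pos: [0.5307, 0.1481, 0.4039]
tool_rot: [[-0.747, 0.665, -0.001], [0.665, 0.747, -0.0], [0.001, -0.001, -1.0]]
ft_force: [-0.9, 0.6, 0.4]
finger_gap: 0.0853
grasp_force: 0.0
```

Request:
apply_moves:
  series:
    - [[1,0,0,0,0,0,7],[1,0,0,0,0,0,7],[1,0,0,0,0,0,1],[1,0,0,0,0,0,0],[1,0,0,0,0,0,0],[1,0,0,0,0,0,0],[1,0,0,0,0,0,0],[1,0,0,0,0,0,0]]

```text
clock: 2.1
ee_pos: [0.5301, 0.149, 0.4046]
tool_rot: [[-0.557, 0.83, -0.0], [0.83, 0.557, -0.0], [0.0, -0.0, -1.0]]
ft_force: [0.2, 0.0, -0.4]
finger_gap: 0.0853
grasp_force: 0.0
```

Request:
apply_moves:
  series:
    - [[1,0,0,0.03,0,0,0],[1,0,0,0.03,0,0,0],[1,0,0,0.03,0,0,0],[1,0,0,0.02,0,0,0],[1,0,0,0.02,0,0,0],[1,0,0,0.013,0,0,0],[1,0,0,0,0,0,0],[1,0,0,0,0,0,0]]

```text
clock: 2.77
ee_pos: [0.5301, 0.149, 0.2615]
tool_rot: [[-0.557, 0.831, -0.001], [0.831, 0.557, -0.0], [0.001, -0.001, -1.0]]
ft_force: [0.2, -0.3, 1.0]
finger_gap: 0.0851
grasp_force: 0.0
```

Run:
```python
from h import *
a,_=cap('scene','s1');b,_=cap('top','t1')
A=cv2.resize(a[120:215,175:275],(400,380),interpolation=cv2.INTER_CUBIC);B=cv2.resize(b[150:245,175:275],(400,380),interpolation=cv2.INTER_CUBIC)
cv2.imwrite('pics/c1.png',np.hstack([A,B])[:,:,::-1])
```

```text
(no output)
```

View pics/c1.png

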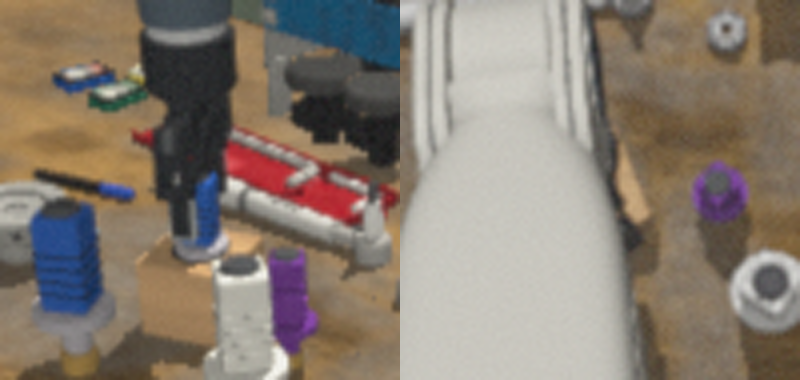

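The scene view shows the blue handle (crop ~(205,210)) between the open fingers, and nothing else touched. Now I'll close.

Request:
apply_moves:
  series:
    - [[0.2,0,0,0,0,0,0],[0,0,0,0,0,0,0],[0,0,0,0,0,0,0],[0,0,0,0,0,0,0],[0,0,0,0,0,0,0],[0,0,0,0,0,0,0],[0,0,0,0,0,0,0],[0,0,0,0,0,0,0]]
  newtons: 110

```text
clock: 3.53
ee_pos: [0.5304, 0.1491, 0.2624]
tool_rot: [[-0.556, 0.831, 0.001], [0.831, 0.556, 0.0], [-0.001, 0.001, -1.0]]
ft_force: [-0.6, 0.9, 5.7]
finger_gap: 0.0266
grasp_force: 108.7
```

Request:
apply_moves:
  series:
    - [[0,0,0,0,0,0,0],[0,0,0,0,0,0,0],[0,0,0,-0.005,0,0,0],[0,0,0,-0.01,0,0,0],[0,0,0,-0.02,0,0,0],[0,0,0,-0.02,0,0,0],[0,0,0,-0.025,0,0,0],[0,0,0,-0.02,0,0,0]]

```text
clock: 4.2
ee_pos: [0.5299, 0.149, 0.3638]
tool_rot: [[-0.556, 0.831, 0.0], [0.831, 0.556, -0.0], [-0.0, 0.0, -1.0]]
ft_force: [1.0, -0.2, -2.8]
finger_gap: 0.0268
grasp_force: 108.4
```

Request:
apply_moves:
  series:
    - [[0,0,0,-0.03,0,0,0],[0,0,0,-0.03,0,0,0],[0,-0.025,-0.0132,0,0,0,0],[0,-0.025,-0.0132,0,0,0,0],[0,-0.025,-0.0132,0,0,0,0],[0,-0.025,-0.0132,0,0,0,0],[0,-0.025,-0.0132,0,0,0,0],[0,-0.025,-0.0132,0,0,0,0]]

```text
clock: 4.87
ee_pos: [0.5474, -0.021, 0.4223]
tool_rot: [[-0.556, 0.831, -0.0], [0.831, 0.556, 0.0], [0.0, -0.0, -1.0]]
ft_force: [1.2, -0.4, -2.1]
finger_gap: 0.0266
grasp_force: 109.2
```

Request:
apply_moves:
  series:
    - [[0,-0.026,-0.0136,0,0,0,0],[0,-0.026,-0.0136,0,0,0,0],[0,-0.026,-0.0136,0,0,0,0],[0,-0.026,-0.0136,0,0,0,0],[0,0,0,0.02,0,0,0],[0,0,0,0.02,0,0,0],[0,0,0,0.02,0,0,0],[0,0,0,0.02,0,0,0]]

```text
clock: 5.53
ee_pos: [0.5601, -0.1367, 0.3413]
tool_rot: [[-0.556, 0.832, -0.0], [0.832, 0.556, 0.0], [0.0, -0.0, -1.0]]
ft_force: [0.1, -0.7, -1.9]
finger_gap: 0.0268
grasp_force: 109.2
```

Run:
```python
from h import *
a,_=cap('scene','s2');b,_=cap('top','t2')
A=cv2.resize(a[125:245,250:350],(500,600),interpolation=cv2.INTER_CUBIC);B=cv2.resize(b[150:240,260:310],(300,600),interpolation=cv2.INTER_CUBIC)
cv2.imwrite('pics/c2.png',np.hstack([A,B])[:,:,::-1])
print(readout.sense()['ee_pos'],readout.sense()['ft_force'])
```

```text
[ 0.55957566 -0.13626884  0.33918959] [-0.69572406  0.66038251 -2.10971188]
```

View pics/c2.png

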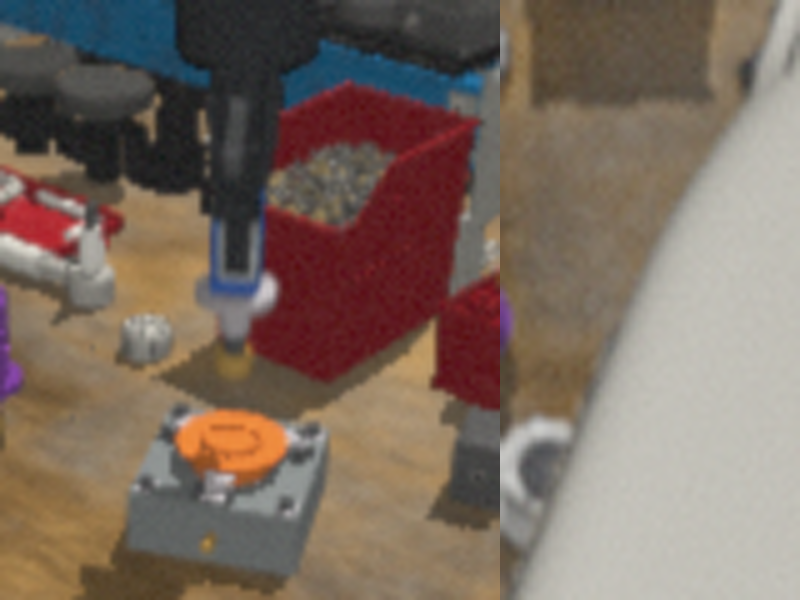

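The tool hangs above the cover: collar at crop (237,292), nose at (234,362), its lower edge at ~377, and ring centre at (236,438). I'll check the lateral agreement by projection.

Run:
```python
from h import *
m=eyes.camera_model('scene');K=m['mtx'];Ti=np.linalg.inv(m['extrinsics'])
def proj(p):
    c=Ti@np.r_[p,1];q=K@c[:3]/c[2];return (5*(q[0]-250+.5)-.5,5*(q[1]-125+.5)-.5)
x,y=.5597,-.1364
for nm,z in(('collar mid',.149),('nose?',.095),('nose?',.11),('cover',.054),('handle',.182)):print(nm,z,np.round(proj([x,y,z]),1))
d=np.load('pics/s2.npy')
im=cv2.imread('pics/s2.png');h=cv2.cvtColor(im,cv2.COLOR_BGR2HSV)
v,u=np.mgrid[125:205,285:312];W=world('scene',d,u.ravel(),v.ravel())
k=(abs(W[:,0]-x)<.05)&(abs(W[:,1]-y)<.05)
for lo,hi in((.143,.154),(.08,.095),(.095,.105),(.105,.115),(.115,.14)):
    w=W[k&(W[:,2]>lo)&(W[:,2]<hi)]; print(lo,hi,len(w),w.mean(0).round(4) if len(w) else '',w.min(0).round(3) if len(w) else '')
    if len(w): uu=u.ravel()[k&(W[:,2]>lo)&(W[:,2]<hi)];print('   cols',5*(uu.mean()-250+.5)-.5)
v,u=np.nonzero((h[...,0]<16)&(h[...,1]>170)&(h[...,2]>90)&(np.arange(512)[None]>278)&(np.arange(512)[None]<316)&(np.arange(384)[:,None]>203)&(np.arange(384)[:,None]<226));print('orange crop col',5*(u.mean()-250+.5)-.5)
```

```text
collar mid 0.149 [235.6 299.4]
nose? 0.095 [233.1 381.7]
nose? 0.11 [233.8 359.2]
cover 0.054 [231.2 441.5]
handle 0.182 [237.3 247. ]
0.143 0.154 35 [ 0.5484 -0.1473  0.151 ] [ 0.536 -0.159  0.147]
   cols 237.99999999999994
0.08 0.095 0  
0.095 0.105 6 [ 0.5549 -0.1399  0.1032] [ 0.55  -0.146  0.102]
   cols 232.83333333333343
0.105 0.115 33 [ 0.5547 -0.1399  0.111 ] [ 0.548 -0.148  0.105]
   cols 232.90909090909093
0.115 0.14 35 [ 0.5555 -0.1398  0.1284] [ 0.55  -0.146  0.115]
   cols 234.57142857142867
orange crop col 232.86124401913878
```

Request:
apply_moves:
  series:
    - [[0,0,0,0.01,0,0,0],[0,0,0,0.01,0,0,0],[0,0,0,0.008,0,0,0],[0,0,0,0.005,0,0,0],[0,0,0,0.003,0,0,0],[0,0,0,0.001,0,0,0],[0,0,0,0,0,0,0],[0,0,0,0,0,0,0]]

```text
clock: 6.3
ee_pos: [0.5605, -0.1364, 0.3051]
tool_rot: [[-0.556, 0.831, 0.001], [0.831, 0.556, -0.0], [-0.0, 0.0, -1.0]]
ft_force: [0.2, -0.0, -1.4]
finger_gap: 0.0266
grasp_force: 108.9
```

Request:
apply_moves:
  series:
    - [[0,0,0,0.001,0,0,0],[0,0,0,0.001,0,0,0],[0,0,0,0.0005,0,0,0],[0,0,0,0.0005,0,0,0],[0,0,0,0.0005,0,0,0],[0,0,0,0.0005,0,0,0],[0,0,0,0,0,0,0],[0,0,0,0,0,0,0]]

```text
clock: 6.97
ee_pos: [0.5603, -0.1364, 0.3006]
tool_rot: [[-0.556, 0.831, -0.0], [0.831, 0.556, 0.0], [0.0, -0.0, -1.0]]
ft_force: [-0.0, -0.3, -2.5]
finger_gap: 0.0269
grasp_force: 108.9
```

Request:
apply_moves:
  series:
    - [[0,0,0,0.0005,0,0,0],[0,0,0,0.0005,0,0,0],[0,0,0,0.0005,0,0,0],[0,0,0,0.0005,0,0,0],[0,0,0,0.0005,0,0,0],[0,0,0,0.0005,0,0,0],[0,0,0,0,0,0,0],[0,0,0,0,0,0,0]]

```text
clock: 7.63
ee_pos: [0.5603, -0.1364, 0.2976]
tool_rot: [[-0.556, 0.831, -0.0], [0.831, 0.556, 0.0], [0.0, -0.0, -1.0]]
ft_force: [-0.5, -0.3, -2.0]
finger_gap: 0.0267
grasp_force: 108.9
```

Run:
```python
from h import *
a,_=cap('scene','s3')
cv2.imwrite('pics/c3.png',cv2.resize(a[170:240,262:332],(600,600),interpolation=cv2.INTER_CUBIC)[:,:,::-1])
```

```text
(no output)
```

View pics/c3.png

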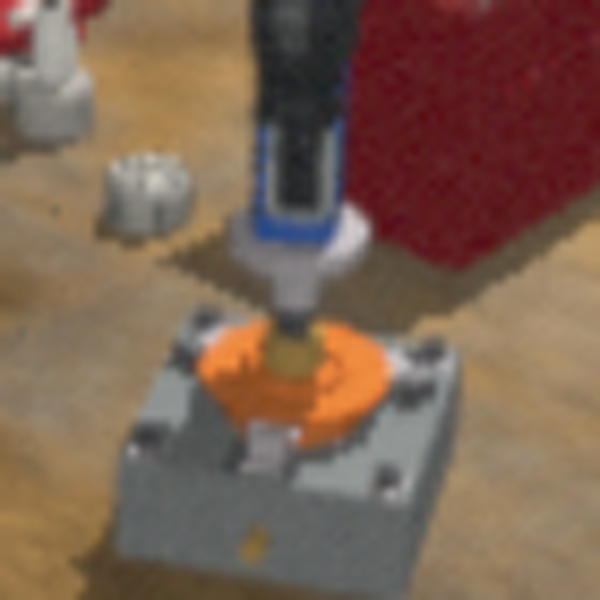

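The nose, with its lower edge at crop (295,380), is just above the ring's centre at about (294,378). It is laterally centred and hasn't touched yet.

Request:
apply_moves:
  series:
    - [[0,0,0,0.0005,0,0,0],[0,0,0,0.0005,0,0,0],[0,0,0,0.0005,0,0,0],[0,0,0,0.0005,0,0,0],[0,0,0,0.0005,0,0,0],[0,0,0,0.0005,0,0,0],[0,0,0,0,0,0,0],[0,0,0,0,0,0,0]]

```text
clock: 8.35
ee_pos: [0.5603, -0.1364, 0.2947]
tool_rot: [[-0.556, 0.831, -0.0], [0.831, 0.556, 0.0], [0.0, -0.0, -1.0]]
ft_force: [-0.8, -0.1, -1.7]
finger_gap: 0.0273
grasp_force: 108.9
```

Request:
apply_moves:
  series:
    - [[0,0,0,0.0005,0,0,0],[0,0,0,0.0005,0,0,0],[0,0,0,0.0005,0,0,0],[0,0,0,0.0005,0,0,0],[0,0,0,0.0005,0,0,0],[0,0,0,0.0005,0,0,0],[0,0,0,0,0,0,0],[0,0,0,0,0,0,0]]

```text
clock: 9.02
ee_pos: [0.5604, -0.1364, 0.2925]
tool_rot: [[-0.556, 0.831, 0.001], [0.831, 0.556, -0.001], [-0.001, 0.001, -1.0]]
ft_force: [-0.6, 0.8, 5.7]
finger_gap: 0.0269
grasp_force: 109.9
```

Request:
apply_moves:
  series:
    - [[0,0,0,0.0003,0,0,0],[0,0,0,0.0003,0,0,0],[0,0,0,0.0003,0,0,0],[0,0,0,0.0003,0,0,0],[0,0,0,0.0003,0,0,0],[0,0,0,0,0,0,0],[0,0,0,0,0,0,0],[0,0,0,0,0,0,0]]

```text
clock: 9.68
ee_pos: [0.5606, -0.1365, 0.2914]
tool_rot: [[-0.556, 0.831, 0.002], [0.831, 0.556, -0.001], [-0.002, 0.001, -1.0]]
ft_force: [-1.4, 0.1, 9.0]
finger_gap: 0.0267
grasp_force: 110.2
```

Request:
apply_moves:
  series:
    - [[0,0,0,0.0003,0,0,0],[0,0,0,0.0003,0,0,0],[0,0,0,0.0003,0,0,0],[0,0,0,0.0003,0,0,0],[0,0,0,0,0,0,0],[0,0,0,0,0,0,0],[0,0,0,0,0,0,0],[0,0,0,0,0,0,0]]

```text
clock: 10.35
ee_pos: [0.5604, -0.1365, 0.2888]
tool_rot: [[-0.556, 0.831, -0.0], [0.831, 0.556, -0.0], [0.0, -0.0, -1.0]]
ft_force: [1.9, -0.1, -0.2]
finger_gap: 0.0268
grasp_force: 109.3
```

The clips have snapped over: the force fell and the tool dropped. Next I approach the hard stop gently.

Request:
apply_moves:
  series:
    - [[0,0,0,0.0003,0,0,0],[0,0,0,0.0003,0,0,0],[0,0,0,0.0003,0,0,0],[0,0,0,0.0003,0,0,0],[0,0,0,0,0,0,0],[0,0,0,0,0,0,0],[0,0,0,0,0,0,0],[0,0,0,0,0,0,0]]

```text
clock: 11.02
ee_pos: [0.5603, -0.1364, 0.2877]
tool_rot: [[-0.556, 0.831, -0.0], [0.831, 0.556, 0.0], [0.0, -0.0, -1.0]]
ft_force: [-0.2, 0.3, -2.4]
finger_gap: 0.0272
grasp_force: 109.3
```

Request:
apply_moves:
  series:
    - [[0,0,0,0.0003,0,0,0],[0,0,0,0.0003,0,0,0],[0,0,0,0.0003,0,0,0],[0,0,0,0.0003,0,0,0],[0,0,0,0,0,0,0],[0,0,0,0,0,0,0],[0,0,0,0,0,0,0],[0,0,0,0,0,0,0]]

```text
clock: 11.68
ee_pos: [0.5603, -0.1364, 0.2869]
tool_rot: [[-0.556, 0.831, 0.0], [0.831, 0.556, -0.0], [-0.0, 0.0, -1.0]]
ft_force: [-0.5, -0.6, 5.1]
finger_gap: 0.0267
grasp_force: 109.5
```

Request:
apply_moves:
  series:
    - [[0,0,0,0.0001,0,0,0],[0,0,0,0.0001,0,0,0],[0,0,0,0.0001,0,0,0],[0,0,0,0.0001,0,0,0],[0,0,0,0,0,0,0],[0,0,0,0,0,0,0],[0,0,0,0,0,0,0],[0,0,0,0,0,0,0]]

```text
clock: 12.35
ee_pos: [0.5603, -0.1364, 0.2869]
tool_rot: [[-0.556, 0.831, 0.001], [0.831, 0.556, -0.0], [-0.001, 0.0, -1.0]]
ft_force: [-2.1, 0.8, 8.2]
finger_gap: 0.027
grasp_force: 110.2
```

Request:
apply_moves:
  series:
    - [[0,0,0,0.0002,0,0,0],[0,0,0,0.0002,0,0,0],[0,0,0,0.0002,0,0,0],[0,0,0,0.0001,0,0,0],[0,0,0,0,0,0,0],[0,0,0,0,0,0,0],[0,0,0,0,0,0,0],[0,0,0,0,0,0,0]]

```text
clock: 13.02
ee_pos: [0.5603, -0.1364, 0.2869]
tool_rot: [[-0.556, 0.831, 0.001], [0.831, 0.556, -0.001], [-0.001, 0.001, -1.0]]
ft_force: [-4.2, 0.9, 14.1]
finger_gap: 0.0269
grasp_force: 110.9
```

Request:
apply_moves:
  series:
    - [[0,0,0,0.0002,0,0,0],[0,0,0,0.0001,0,0,0],[0,0,0,0.0001,0,0,0],[0,0,0,0,0,0,0],[0,0,0,0,0,0,0],[0,0,0,0,0,0,0],[0,0,0,0,0,0,0],[0,0,0,0,0,0,0]]

```text
clock: 13.68
ee_pos: [0.5603, -0.1364, 0.2868]
tool_rot: [[-0.556, 0.831, 0.002], [0.831, 0.556, -0.001], [-0.002, 0.001, -1.0]]
ft_force: [-5.5, 1.2, 17.7]
finger_gap: 0.0268
grasp_force: 111.3
```

Request:
apply_moves:
  series:
    - [[0,0,0,0,0,0,0],[0,0,0,0,0,0,0],[0,0,0,0,0,0,0],[0,0,0,0,0,0,0],[0,0,0,0,0,0,0],[0,0,0,0,0,0,0],[0,0,0,0,0,0,0],[0,0,0,0,0,0,0]]

```text
clock: 14.35
ee_pos: [0.5603, -0.1364, 0.2869]
tool_rot: [[-0.556, 0.831, 0.002], [0.831, 0.556, -0.001], [-0.002, 0.001, -1.0]]
ft_force: [-3.8, 1.2, 16.5]
finger_gap: 0.0273
grasp_force: 111.3
```

Request:
apply_moves:
  series:
    - [[0,0,0,0,0,0,0],[0,0,0,0,0,0,0],[0,0,0,0,0,0,0],[0,0,0,0,0,0,0],[0,0,0,0,0,0,0],[0,0,0,0,0,0,0],[0,0,0,0,0,0,0],[0,0,0,0,0,0,0]]

```text
clock: 15.02
ee_pos: [0.5603, -0.1364, 0.2868]
tool_rot: [[-0.556, 0.831, 0.002], [0.831, 0.556, -0.001], [-0.002, 0.001, -1.0]]
ft_force: [-5.3, 0.6, 16.9]
finger_gap: 0.0268
grasp_force: 111.3
```

Run:
```python
from h import *
a,d=cap('scene','s4')
cv2.imwrite('pics/c4.png',cv2.resize(a[170:240,262:332],(600,600),interpolation=cv2.INTER_CUBIC)[:,:,::-1])
for f in('s0','s3','s4'):
    im=cv2.imread(f'pics/{f}.png');h=cv2.cvtColor(im,cv2.COLOR_BGR2HSV);d=np.load(f'pics/{f}.npy')
    v,u=np.nonzero((h[...,0]<16)&(h[...,1]>170)&(h[...,2]>130));k=(u>278)&(u<316)&(v>200)&(v<228);w=world('scene',d,u[k],v[k])
    print(f,np.median(w,0),np.percentile(w[:,2],[10,50,90]))
```

```text
s0 [ 0.55786136 -0.13837175  0.05435667] [0.05274185 0.05435667 0.05660531]
s3 [ 0.55355754 -0.14451219  0.05464265] [0.05253498 0.05464265 0.05712933]
s4 [ 0.55527466 -0.14267716  0.04775016] [0.04571492 0.04775016 0.05089976]
```

View pics/c4.png

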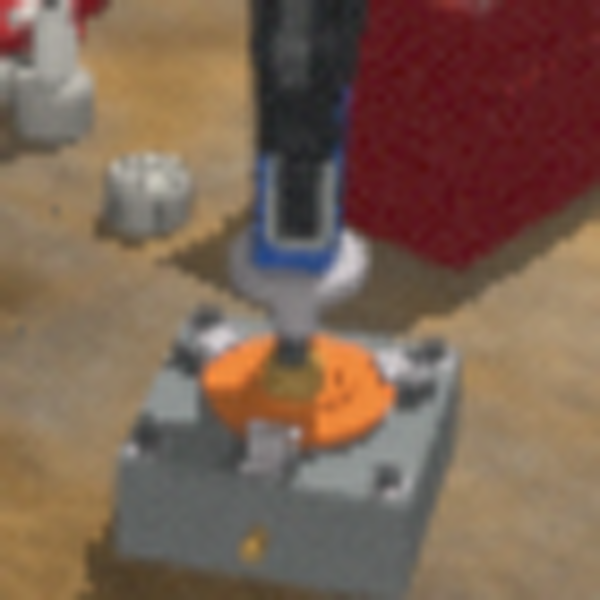

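The cover lies about 7 mm lower, level and under the three clips (nose at crop (292,385), clips at (215,340), (395,360) and (270,440)). It was held at about 19 N for over a second. Now I return the tool along the reverse path.

Request:
apply_moves:
  series:
    - [[0,0,0,-0.002,0,0,0],[0,0,0,-0.008,0,0,0],[0,0,0,-0.02,0,0,0],[0,0,0,-0.025,0,0,0],[0,0,0,-0.025,0,0,0],[0,0,0,-0.025,0,0,0],[0,0,0,-0.02,0,0,0],[0,0,0,-0.01,0,0,0]]

```text
clock: 15.73
ee_pos: [0.5605, -0.1364, 0.4227]
tool_rot: [[-0.556, 0.831, 0.003], [0.831, 0.556, -0.001], [-0.002, 0.002, -1.0]]
ft_force: [-0.2, 0.1, -1.2]
finger_gap: 0.027
grasp_force: 108.9
```

Request:
apply_moves:
  series:
    - [[0,0.026,0.0136,0,0,0,0],[0,0.026,0.0136,0,0,0,0],[0,0.026,0.0136,0,0,0,0],[0,0.026,0.0136,0,0,0,0],[0,0.025,0.0132,0,0,0,0],[0,0.025,0.0132,0,0,0,0],[0,0.025,0.0132,0,0,0,0],[0,0.025,0.0132,0,0,0,0]]

```text
clock: 16.4
ee_pos: [0.5357, 0.0941, 0.4194]
tool_rot: [[-0.556, 0.831, -0.001], [0.831, 0.556, 0.0], [0.001, -0.001, -1.0]]
ft_force: [0.4, 0.1, -1.9]
finger_gap: 0.0268
grasp_force: 108.9
```

Request:
apply_moves:
  series:
    - [[0,0.025,0.0132,0,0,0,0],[0,0.025,0.0132,0,0,0,0],[0,0,0,0.02,0,0,0],[0,0,0,0.025,0,0,0],[0,0,0,0.025,0,0,0],[0,0,0,0.02,0,0,0],[0,0,0,0,0,0,0],[0,0,0,0,0,0,0]]

```text
clock: 17.07
ee_pos: [0.53, 0.149, 0.3293]
tool_rot: [[-0.556, 0.831, -0.003], [0.831, 0.556, -0.0], [0.001, -0.003, -1.0]]
ft_force: [0.1, -1.4, -0.8]
finger_gap: 0.027
grasp_force: 108.9
```

Request:
apply_moves:
  series:
    - [[0,0,0,0.006,0,0,0],[0,0,0,0.006,0,0,0],[0,0,0,0.006,0,0,0],[0,0,0,0.006,0,0,0],[0,0,0,0.006,0,0,0],[0,0,0,0.006,0,0,0],[0,0,0,0,0,0,0],[0,0,0,0,0,0,0]]

```text
clock: 17.73
ee_pos: [0.5301, 0.1489, 0.2937]
tool_rot: [[-0.556, 0.831, -0.001], [0.831, 0.556, -0.0], [0.0, -0.001, -1.0]]
ft_force: [0.6, -0.0, -2.6]
finger_gap: 0.0267
grasp_force: 108.9
```

Request:
apply_moves:
  series:
    - [[0,0,0,0.006,0,0,0],[0,0,0,0.006,0,0,0],[0,0,0,0.006,0,0,0],[0,0,0,0.005,0,0,0],[0,0,0,0.003,0,0,0],[0,0,0,0.002,0,0,0],[0,0,0,0,0,0,0],[0,0,0,0,0,0,0]]

```text
clock: 18.4
ee_pos: [0.5302, 0.149, 0.2661]
tool_rot: [[-0.556, 0.831, -0.0], [0.831, 0.556, 0.0], [0.0, -0.0, -1.0]]
ft_force: [0.1, -0.4, -2.2]
finger_gap: 0.027
grasp_force: 108.9
```

Request:
apply_moves:
  series:
    - [[0,0,0,0.0005,0,0,0],[0,0,0,0.0005,0,0,0],[0,0,0,0.0005,0,0,0],[0,0,0,0.0005,0,0,0],[0,0,0,0.0005,0,0,0],[0,0,0,0,0,0,0],[0,0,0,0,0,0,0],[0,0,0,0,0,0,0]]

```text
clock: 19.07
ee_pos: [0.5301, 0.149, 0.2636]
tool_rot: [[-0.556, 0.831, 0.0], [0.831, 0.556, -0.0], [-0.0, 0.0, -1.0]]
ft_force: [-0.4, -0.6, -1.8]
finger_gap: 0.0267
grasp_force: 108.9
```

Request:
apply_moves:
  series:
    - [[0,0,0,0.0004,0,0,0],[0,0,0,0.0004,0,0,0],[0,0,0,0.0004,0,0,0],[0,0,0,0.0003,0,0,0],[0,0,0,0,0,0,0],[0,0,0,0,0,0,0],[0,0,0,0,0,0,0],[0,0,0,0,0,0,0]]

```text
clock: 19.73
ee_pos: [0.5301, 0.149, 0.2623]
tool_rot: [[-0.556, 0.831, 0.0], [0.831, 0.556, -0.0], [-0.0, 0.0, -1.0]]
ft_force: [-1.4, -1.0, 3.9]
finger_gap: 0.0267
grasp_force: 109.7
```

The collar rests on the stand at the same height as at the grasp. Now I release and withdraw.

Request:
apply_moves:
  series:
    - [[0.4,0,0,0,0,0,0],[0.6,0,0,0,0,0,0],[0.8,0,0,0,0,0,0],[1,0,0,0,0,0,0],[1,0,0,0,0,0,0],[1,0,0,0,0,0,0],[1,0,0,0,0,0,0],[1,0,0,0,0,0,0]]

```text
clock: 20.4
ee_pos: [0.5302, 0.149, 0.2621]
tool_rot: [[-0.556, 0.831, -0.0], [0.831, 0.556, -0.0], [-0.0, -0.0, -1.0]]
ft_force: [0.8, 0.1, 0.1]
finger_gap: 0.0857
grasp_force: 0.0
```

Request:
apply_moves:
  series:
    - [[1,0,0,-0.01,0,0,0],[1,0,0,-0.02,0,0,0],[1,0,0,-0.03,0,0,0],[1,0,0,-0.03,0,0,0],[1,0,0,-0.035,0,0,0],[1,0,0,-0.035,0,0,0],[1,0,0,0,0,0,0],[1,0,0,0,0,0,0]]

```text
clock: 21.07
ee_pos: [0.5301, 0.149, 0.4249]
tool_rot: [[-0.556, 0.831, 0.005], [0.831, 0.556, 0.001], [-0.002, 0.004, -1.0]]
ft_force: [-0.2, -0.4, -0.1]
finger_gap: 0.0854
grasp_force: 0.0
```

Request:
apply_moves:
  series:
    - [[1,0.03,0.02,0,0,0,0],[1,0.03,0.02,0,0,0,0],[1,0.03,0.02,0,0,0,0],[1,0.03,0.02,0,0,0,0],[1,0.03,0.0,0,0,0,0],[1,0.03,0.0,0,0,0,0],[1,0,0,0,0,0,0],[1,0,0,0,0,0,0]]

```text
clock: 21.73
ee_pos: [0.4956, 0.3443, 0.4212]
tool_rot: [[-0.558, 0.83, -0.002], [0.83, 0.558, -0.001], [0.0, -0.002, -1.0]]
ft_force: [0.0, -0.4, -0.6]
finger_gap: 0.0852
grasp_force: 0.0
```

Run:
```python
from h import *
a,_=cap('scene','s5');b,d=cap('top','t5')
A=cv2.resize(a[150:250,190:320],(520,400),interpolation=cv2.INTER_CUBIC);B=cv2.resize(b[165:235,195:335],(520,200+60),interpolation=cv2.INTER_CUBIC)
cv2.imwrite('pics/c5.png',cv2.resize(np.vstack([A,B]),None,fx=.9,fy=.9)[:,:,::-1])
h=cv2.cvtColor(b,cv2.COLOR_RGB2HSV);v,u=np.nonzero((h[...,0]<16)&(h[...,1]>170)&(h[...,2]>90));k=(u>290)&(u<330)&(v>170)&(v<205)
print(ray('top',u[k].mean(),v[k].mean(),.047),np.percentile(world('top',d,u[k],v[k])[:,2],[10,50,90]))
s=readout.sense();print(s['ee_pos'],s['clock'],s['finger_gap'])
```

```text
[ 0.56124043 -0.13724511  0.047     ] [0.04440137 0.04778517 0.05180379]
[0.49661699 0.34282583 0.42146435] 21.8333 0.085447236581662
```

View pics/c5.png

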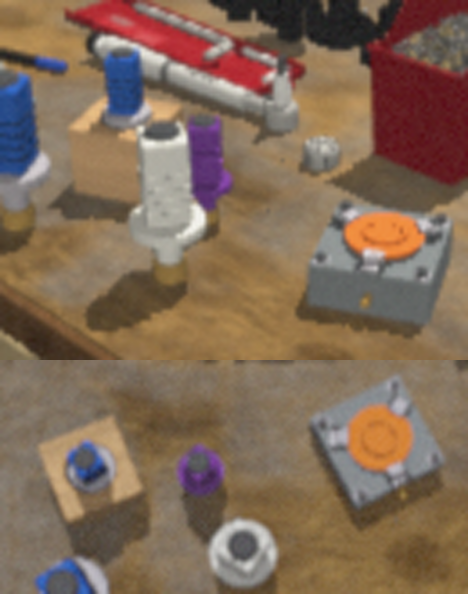

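The tool stands upright in its stand (crop (122,85)). The cover lies flat at 47 mm under all three clips (385,235), and the other things are where they were.

```bash
python3 -c "
from plant import job;print(job.job_done())"
```

```text
the job is handed in; nothing more can be done
None
```

The job is handed in: the cover snapped home and lies flat under all three clips, it was held at about 19 N for over a second, and the seating tool is back upright in its stand with nothing else moved; the hand-in returned no verdict.

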